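# Hang the loaded toiletry caddy level on its hook

## Robot

A 7-joint arm with a two-finger parallel gripper is mounted at the origin on the work surface. World frame = base frame: x ahead of the robot, y to its left, z up, the work surface at z = 0. Lengths are in mm, angles in rad, forces in N, time in s.
With the tool pointing down it reaches from about 400 to 875 mm from the base axis. Payload 4.4 kg.
Tool frame: the origin (TCP) lies midway between the tips of the shut fingers; the grasp point (between the pads) lies 19 mm behind it; z points along the fingers, y is the line along which they close (so a half turn about z gives the same grasp; the last joint's range is limited). The gripper opens to 85 mm and grips with 20 to 120 N. Pads are 22 mm wide; open, the fingers measure 114 mm over their backs; the gripper's body (76 mm by 85 mm) begins 54 mm behind the grasp point. The pads swing forward as they close: fully open they stand 13 mm farther back than shut.
Start: joints at [-1.249, 0.628, 0.038, 1.517, -0.027, 0.996, -0.02], TCP at [245.776, 601.758, 197.513] pointing down, gripper open.
Joint ranges: [-3.06, 3.06], [-0.37, 2.12], [-1.25, 1.32], [0.18, 2.47], [-1.1, 4.24], [0.23, 1.98], [-2.94, 2.94]. Speed limits (rad/s): [2.57, 2.57, 3.14, 3.14, 3.14, 3.14, 3.14].

## Interface

Orientations are given as a 3x3 rotation matrix whose columns are the frame's x, y, z axes.
In Python, from workcell import telemetry, optics, manip gives the robot as it stands.
- The arm moves only by the tool apply_moves, never from a script. Its argument "plan" is a list of rows, each a list of 7 numbers: the turn, a rotation vector about the tool's x, y, z in rad, then the shift along the tool's x, y, z in m, then the opening, from -1 (shut) to 1 (fully open), so that 0 is half open. A call has 1 to 5 rows; each row shifts and turns the commanded pose from where the row before left it, along the tool's axes as they then stand; what a row does not reach is not made up. A row lasts 1/8 s, in which the tool goes at most 62.5 mm and 10.7 degrees, less where a joint would pass 70% of its speed; a pose out of reach is approached as far as the arm can. A call is refused whole if a number of a shift passes 0.0625 or a number of a turn 0.188, either way. A call with a gripper value outside its range is refused whole. The fingers move at their own pace and stop on an object; the grip force is fixed at half the most. Time passes only in rows, so rows that do not move let the fingers close. It gives the time, the measured TCP pose, the force, the opening and the grip force at its end, in the units of the state.
- telemetry.get_state(): the state, without advancing time (a new reading comes with each control period).
- optics.grab_frame(name): name is "scene" or "side" or "wrist"; returns the picture (400x640x3 uint8, red, green, blue); there is no depth.
- optics.camera_params(name): a dict with "fx", "fy", "cx", "cy" (pixels), "R" (3x3) and "t" (3): a world point X has camera coordinates R X + t. Camera axes: x right, y down, z forward; pixel columns grow to the right and rows downward; lengths in mm; the calibration is good to about 2 mm. A picture is of the moment at which its call begins: read the wrist's pose just before it. camera_params takes no time and is no camera call; for the wrist camera it gives the pose at the moment of the call.
- manip.hand_in(): hands the job in; it is judged then, once.
The state is a dict: "t": time; "joint_pos": joint angles; "joint_vel": joint speeds; "joint_torque": joint torques, N m; "position": TCP position; "tcp_rot": TCP orientation; "force": force on the tool from outside, world axes, zero at the start; "torque": the same for the moment, N m; "width": opening from 0.0 (shut) to 1.0 (fully open); "finger_force": force on a finger pad.
Only numpy, scipy, OpenCV 4.12 (cv2) and the standard library are available. Lean on these libraries where they do the work, as an engineer would, in place of code of your own. Each camera call takes 0.05 s, during which the arm holds its last target. There are 200 camera calls.

## Task

Hang the toiletry caddy on the arm of the hook stand, threading the arm through whichever hole of its handle makes the loaded caddy hang level, with the handle down in the seat between the two brass collars. The arm's height was set by eye, so go by feel: never force anything against the stand, ease the caddy down and pause while the hook carries it and you still hold it, then let go. Leave it hanging level and still with its three containers standing in it, and everything else on the desk as it is.

Things in the scene. Friction and masses are not known exactly. Their poses are not given: they have to be found in the camera images.
- caddy_holes (a point): Centre of the middle hole in the loose caddy's white handle plate. Axes: z up, y along the row of holes, x through the plate (8 mm thick, both faces alike). Five equal holes, 20 mm across, run through it along x at y = -56, -28, 0, 28, 56 mm, z = 0. The plate spans y +-94 mm and z -11 to +47 mm; it can be pinched across x anywhere along its plain top edge. This point is 111 mm above the caddy's underside.
- caddy_tray (a point): Centre of the floor of the caddy's blue tray, 5 mm above its underside, 106 mm below the middle hole, same axes. Tray 64 x 200 mm, walls 45 mm high; well centres at y = -64, 0, 64 mm, one container in each. Caddy alone 0.22 kg, balanced at y = 0. Loaded, its centre of mass is about 55 mm below the holes: it hangs level only from the hole above it; the next hole leaves it some 25 degrees out.
- jar_mid (a point): Full amber glass cream jar with a brass-coloured lid, 54 mm across, 72 mm high, about 0.30 kg (10 % either way): the heavy one. It stands in one of the three wells, its underside 5 mm above that of the caddy. The point is its centre, 36 mm up; z up.
- mini_bottle_mid (a point): Green plastic travel bottle, nearly empty, 54 mm across, 85 mm high, 0.035 kg, standing in another well. The point is on its axis 42 mm up; z up.
- mini_can_mid (a point): White plastic can, nearly empty, 54 mm across, 80 mm high, 0.035 kg, standing in the remaining well. The point is its centre, 40 mm up; z up.
- hook_seat (a point): Nominal seat on the hook stand's level arm, half-way between two brass collars, 195 mm above the desk. The arm's clamp was set by hand: the arm really is up to 8 mm higher or lower than this point, and that is not measured; sideways and along the arm the point is true. Axes: z up, x along the arm to the post (x = 85 mm), y sideways. The arm is an 8 mm rod; its free end, an 11 mm ball, is at x = -27 mm.
- hook_stand: Fixed steel hook stand, stiff (1 mm too far costs tens of N). Origin on the desk under the post (18 mm thick, 220 mm high; clamp 30 mm); seat at x = -85 mm, same axes. Collars 14 mm across, 5 mm long, leave a 12 mm groove for the 8 mm plate; holes clear them by 3 mm all round. Hung in the groove, a hole's centre is 6 mm below the arm's axis (3 mm if on a collar). Foot 10 mm high, 150 wide.
- glass_mug: Bystander: glass mug, 76 mm across, 95 mm high, handle to its +y; origin at its underside.
- lotion: Bystander: white lotion bottle, 44 mm across, 130 mm high; origin at its underside.
- cream_tube: Bystander: gold cream tube standing on its cap, 42 mm across, 125 mm high; origin at its underside.
- phone: Bystander: black phone lying flat, 150 x 74 x 9 mm, long along x; origin at its underside.
- wipes: Bystander: pale pack, 120 x 200 x 55 mm; origin at its underside.
- soap_box: Bystander: closed soap box, 72 x 107 x 36 mm; origin at its underside.
- marker: Bystander: black marker pen lying on the desk, 14 mm thick, 134 mm long along x; origin at its underside.
Mind the look-alikes: they are no part of the job. There is more than one size of the part that bears jar_mid; the job needs the largest.

How it is judged (in metres and radians):
On the way, in this order (a step that is already met when the one before it is completed fails the run):
1. the caddy is lifted off the desk (height (world z) of caddy_holes above 0.15 m and contact force between the fingers and caddy above 1 N), for 0.2 s.
2. with the arm through a hole and the handle in the seat, the hook carries the caddy (over 3.5 N) while it is still held (x of caddy_holes in the frame of hook_seat between -0.003 and 0.003 m and z of caddy_holes in the frame of hook_seat between -0.018 and 0.005 m and y of caddy_holes in the frame of hook_seat between -0.065 and 0.065 m and contact force between caddy and hook_stand above 3.5 N and contact force between the fingers and caddy above 1 N), for 0.4 s.
At the end, for the whole second after the job is handed in: Caddy hangs free of the fingers, the arm through a hole, plate within 3 mm of the seat along the arm (between the collars), hole row 18 mm below to 5 mm above the nominal seat, upright axis within 0.10 rad of vertical, slower than 0.06 m/s; the three containers stand on its floor within 0.25 rad (x of caddy_holes in the frame of hook_seat between -0.003 and 0.003 m and z of caddy_holes in the frame of hook_seat between -0.018 and 0.005 m and y of caddy_holes in the frame of hook_seat between -0.065 and 0.065 m and angle between caddy_holes's own z axis and vertical below 0.1 rad and contact force between caddy and hook_stand above 1.5 N and contact force between the fingers and caddy below 0.05 N and linear speed of caddy below 0.06 m/s and angle between each of jar_mid, mini_bottle_mid, mini_can_mid's own z axis and vertical below 0.25 rad and z of jar_mid in the frame of caddy_holes between -0.076 and -0.062 m and z of mini_bottle_mid in the frame of caddy_holes between -0.07 and -0.056 m and z of mini_can_mid in the frame of caddy_holes between -0.072 and -0.058 m); the robot touches nothing.
It fails at once if the caddy is forced against the stand with more than 20 N (contact force between caddy and hook_stand above 20 N).
It fails at once if the robot presses on the stand with more than 20 N (contact force between any of the arm, the fingers and hook_stand above 20 N).
It fails at once if a bystander on the desk is moved by more than 15 mm (distance of any of glass_mug, lotion, cream_tube, phone, wipes, soap_box, marker from where it was at the start of the episode above 0.015 m).
It also fails if it takes over 72 s, if anything falls off the work surface, if the arm or the gripper's body presses on something with over 40 N, if the wrist force passes 120 N, or if a joint passes its speed limit or range.

## Working session

There is one attempt and no reset: what is moved stays moved. The work goes in short steps, Python scripts to look and compute and a tool call to move; the robot and the scene stay as the last step left them, time stands still between calls to the robot, and variables do not carry over. Pictures are saved under pics/ and viewed, at most 10 in all, crops included, and the job is handed in when it is done.

Besides the shell and the picture viewer there is one more tool, called after "Call:" as name([rows], argument=value, ...), one row to a line, values as JSON. apply_moves: Moves the arm, as the interface text tells. Its arguments: {"type":"object","properties":{"plan":{"type":"array"}},"required":["plan"]}

```bash
mkdir -p pics
cat > h.py <<'E'
import numpy as np, cv2, json
from workcell import telemetry, optics, manip
def cam(n):
    p=optics.camera_params(n); return p, np.array([[p['fx'],0,p['cx']],[0,p['fy'],p['cy']],[0,0,1]]), np.array(p['R']), np.array(p['t'])
def grab(n,f):
    im=optics.grab_frame(n); cv2.imwrite('pics/'+f,im[:,:,::-1]); return im
def proj(n,X):
    p,K,R,t=cam(n); c=(np.atleast_2d(X)@R.T+t)@K.T; return c[:,:2]/c[:,2:]
def onz(n,uv,z):
    p,K,R,t=cam(n); d=R.T@np.linalg.inv(K)@[uv[0],uv[1],1]; o=-R.T@t; return o+d*(z-o[2])/d[2]
def tri(obs):
    A=[]
    for n,(u,v) in obs:
        p,K,R,t=cam(n); P=K@np.c_[R,t]; A+= [u*P[2]-P[0], v*P[2]-P[1]]
    A=np.array(A); A/=np.linalg.norm(A[:,:3],axis=1)[:,None]
    return np.linalg.lstsq(A[:,:3],-A[:,3],rcond=None)[0]
def st():
    s=telemetry.get_state(); print({k:np.round(s[k],3).tolist() for k in ['t','position','force','torque','width','finger_force','joint_pos']}); print(np.round(s['tcp_rot'],3).tolist()); return s
E
python3 - <<'E'
from h import *
st()
for n in ['scene','side']:
    grab(n,n+'0.png'); p,K,R,t=cam(n); print(n,K[0,0],K[1,2],(-R.T@t).round(),R.round(3).tolist())
E
```

```text
{'t': 0.0, 'position': [245.504, 601.116, 196.59], 'force': [-0.233, 0.783, -0.881], 'torque': [0.0, -0.008, -0.017], 'width': 0.999, 'finger_force': 0.0, 'joint_pos': [-1.249, 0.629, 0.038, 1.518, -0.027, 0.996, -0.02]}
[[-0.926, 0.378, -0.001], [0.378, 0.926, -0.002], [-0.0, -0.002, -1.0]]
scene 389.81518725380937 203.41998551494845 [1141.   92. 1025.] [[-0.086, 0.996, 0.011], [0.823, 0.077, -0.563], [-0.562, -0.04, -0.826]]
side 383.1322626961115 193.41699258902702 [ -32. -620.  713.] [[0.731, -0.682, -0.023], [-0.382, -0.381, -0.842], [0.565, 0.624, -0.539]]
```

View pics/scene0.png

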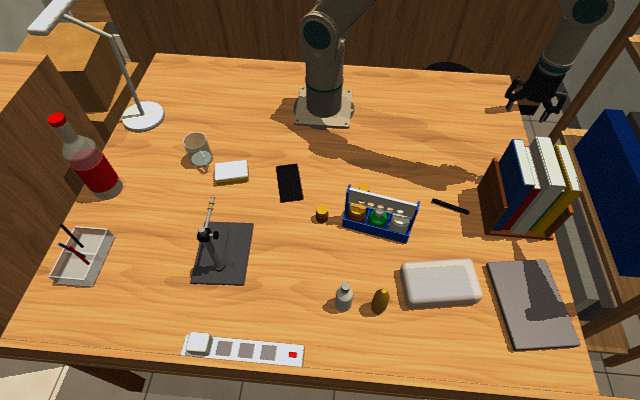

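View pics/side0.png

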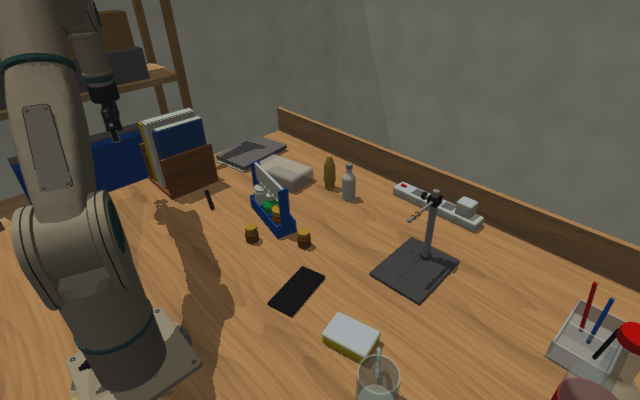

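Run:
```python
import cv2,numpy as np
a=cv2.imread('pics/scene0.png');b=cv2.imread('pics/side0.png')
r=lambda im,x,y,w,h:cv2.resize(im[y:y+h,x:x+w],(400,300),interpolation=cv2.INTER_CUBIC)
cv2.imwrite('pics/comp.png',np.vstack([np.hstack([r(a,335,175,100,75),r(a,180,185,100,75)]),np.hstack([r(b,230,155,100,75),r(b,370,180,100,75)])]))
```

```text
(no output)
```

View pics/comp.png

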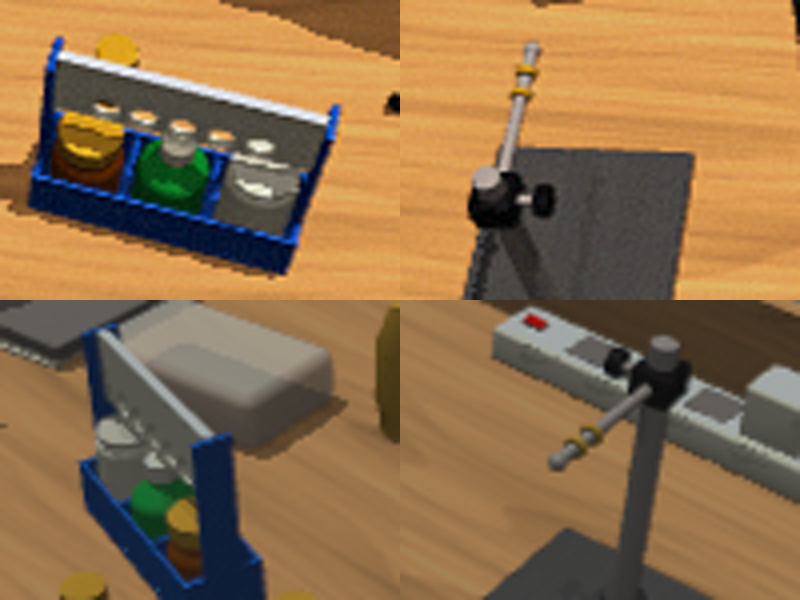

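Run:
```python
from h import *
np.set_printoptions(precision=1,suppress=True)
L=onz('scene',(350,189.4),158);Rr=onz('scene',(416.8,205.2),158)
print('top edge scene',L,Rr,np.linalg.norm(L-Rr),'mid',(L+Rr)/2,'ang',np.degrees(np.arctan2(*(Rr-L)[1::-1])))
l=onz('side',(281.2,191),158);r=onz('side',(255.3,164),158)
print('top edge side',l,r,np.linalg.norm(l-r),(l+r)/2,np.degrees(np.arctan2(*(r-l)[1::-1])))
for u in [(107,107),(143,117),(182,127),(221,137),(260,146)]: print('hole',onz('scene',(335+u[0]/4,175+u[1]/4),111))
print('tri ends',tri([('scene',(350,189.4)),('side',(281.2,191))]),tri([('scene',(416.8,205.2)),('side',(255.3,164))]))
c1=tri([('scene',(211.5,202.75)),('side',(412.75,216.75))]);c2=tri([('scene',(210.25,208.25)),('side',(418.75,213.75))]);b=tri([('scene',(213,197)),('side',(409.25,220.5))])
print('collars',c1,c2,'mid',(c1+c2)/2,'ball',b)
print('post top',tri([('scene',(202,230)),('side',(436,191))]))
# foot corners (scene)
for u in [(100,150),(293,152)]: print('foot',onz('scene',(180+u[0]/4,185+u[1]/4),10))
for u in [(192,283),(245,284)]: print('foot',onz('scene',u,10))
for u in [(413,239),(459,262),(415,300),(371,272)]: print('footside',onz('side',u,10))
```

```text
top edge scene [498.  117.7 158. ] [533.8 299.5 158. ] 185.35559791313892 mid [515.9 208.6 158. ] ang 78.86474466819183
top edge side [484.7 105.9 158. ] [525.  285.9 158. ] 184.41092270484705 [504.8 195.9 158. ] 77.38510118456203
hole [503.7 154.6 111. ]
hole [509.9 180.3 111. ]
hole [515.9 208.  111. ]
hole [521.8 235.4 111. ]
hole [526.9 262.7 111. ]
tri ends [492.4 117.5 149.7] [531.3 299.4 151.7]
collars [ 599.1 -238.1  190.8] [ 617.3 -239.   190.8] mid [ 608.2 -238.6  190.8] ball [ 581.3 -239.9  190.5]
post top [ 695.  -232.4  215.1]
foot [ 554.6 -311.    10. ]
foot [ 542.8 -165.    10. ]
foot [ 749.4 -296.3   10. ]
foot [ 739.1 -150.5   10. ]
footside [ 729.6 -170.    10. ]
footside [ 736.8 -309.9   10. ]
footside [ 547.  -305.5   10. ]
footside [ 543.8 -172.9   10. ]
```

```bash
cat >> h.py <<'E'
from scipy.spatial.transform import Rotation as Ro
def yawR(a):  # tool down, tool y at azimuth a(deg)
    a=np.radians(a); y=np.array([np.cos(a),np.sin(a),0]); z=np.array([0,0,-1.]); return np.c_[np.cross(y,z),y,z]
def plan(p,yaw,n,g,start=None):
    s=telemetry.get_state(); P=np.array(s['position']);R=np.array(s['tcp_rot'])
    if start: P,R=np.array(start[0]),start[1]
    T=yawR(yaw); w=Ro.from_matrix(R.T@T).as_rotvec()/n; d=(np.array(p)-P)/n/1000
    for i in range(n):
        print([*np.round(w,3).tolist(),*np.round(R.T@d,4).tolist(),g]); R=R@Ro.from_rotvec(w).as_matrix()
E
python3 - <<'E'
from h import *
p,K,R,t=cam('wrist'); s=telemetry.get_state(); T=np.array(s['tcp_rot']); c=-R.T@t
print('cam in tool',(T.T@(c-np.array(s['position']))).round(1),'axes',(R@T).round(3).tolist(),K.round(1).tolist())
plan([340,475,330],22,4,1)
print();plan([455,205,330],-11.5,6,1,([340,475,330],yawR(22)))
E
```

```text
cam in tool [ 6.980e+01 -1.000e-01 -1.759e+02] axes [[0.001, 1.0, 0.0], [-0.962, 0.001, -0.274], [-0.274, -0.0, 0.962]] [[335.4, 0.0, 319.9], [0.0, 335.4, 200.8], [0.0, 0.0, 1.0]]
[-0.0, 0.0, 0.2, -0.0338, -0.0203, -0.0333, 1]
[-0.0, 0.0, 0.2, -0.0371, -0.0132, -0.0333, 1]
[-0.0, 0.0, 0.2, -0.039, -0.0056, -0.0333, 1]
[-0.0, 0.0, 0.2, -0.0393, 0.0023, -0.0333, 1]

[0.0, 0.0, 0.097, -0.0489, 0.0009, 0.0, 1]
[0.0, 0.0, 0.097, -0.0486, 0.0057, 0.0, 1]
[0.0, 0.0, 0.097, -0.0478, 0.0104, 0.0, 1]
[0.0, 0.0, 0.097, -0.0466, 0.015, 0.0, 1]
[0.0, 0.0, 0.097, -0.0449, 0.0194, 0.0, 1]
[0.0, 0.0, 0.097, -0.0428, 0.0237, 0.0, 1]
```

Call:
apply_moves([
  [0,0,0.18,-0.034,-0.02,-0.033,1],
  [0,0,0.18,-0.037,-0.013,-0.033,1],
  [0,0,0.18,-0.039,-0.006,-0.033,1],
  [0,0,0.18,-0.04,0.001,-0.033,1],
  [0,0,0.15,-0.05,0.005,0,1],
])

```text
t: 0.72
position: [371.4, 435.3, 331.9]
tcp_rot: [[-0.304, 0.953, 0.003], [0.953, 0.304, 0.004], [0.003, 0.004, -1.0]]
force: [0.2, 0.2, -0.4]
width: 1.002
finger_force: 0.0
```

Run:
```python
from h import *
st()
plan([510,150,330],-11.5,9,1)
```

```text
{'t': 0.725, 'position': [371.447, 435.306, 331.897], 'force': [0.166, 0.248, -0.427], 'torque': [-0.014, -0.036, 0.0], 'width': 1.002, 'finger_force': 0.0, 'joint_pos': [-1.117, 0.403, 0.306, 1.554, -0.128, 1.199, -0.478]}
[[-0.304, 0.953, 0.003], [0.953, 0.304, 0.004], [0.003, 0.004, -1.0]]
[0.0, -0.0, 0.057, -0.0349, 0.005, 0.0001, 1]
[0.0, -0.0, 0.057, -0.0345, 0.007, 0.0001, 1]
[0.0, -0.0, 0.057, -0.0341, 0.0089, 0.0001, 1]
[0.0, -0.0, 0.057, -0.0335, 0.0108, 0.0002, 1]
[0.0, -0.0, 0.057, -0.0329, 0.0127, 0.0002, 1]
[0.0, -0.0, 0.057, -0.0321, 0.0146, 0.0002, 1]
[0.0, -0.0, 0.057, -0.0312, 0.0164, 0.0002, 1]
[0.0, -0.0, 0.057, -0.0302, 0.0181, 0.0002, 1]
[0.0, -0.0, 0.057, -0.0292, 0.0198, 0.0002, 1]
```

Call:
apply_moves([
  [0,0,0.057,-0.035,0.005,0,1],
  [0,0,0.057,-0.0345,0.007,0,1],
  [0,0,0.057,-0.034,0.009,0,1],
  [0,0,0.057,-0.0335,0.011,0,1],
  [0,0,0.057,-0.033,0.0125,0,1],
])

```text
t: 1.35
position: [447.6, 275.2, 329.2]
tcp_rot: [[-0.026, 1.0, -0.001], [1.0, 0.026, -0.0], [-0.0, -0.001, -1.0]]
force: [0.2, -0.1, -0.4]
width: 1.005
finger_force: 0.0
```

Call:
apply_moves([
  [0,0,0.057,-0.032,0.0145,0,1],
  [0,0,0.057,-0.031,0.0165,0,1],
  [0,0,0.057,-0.03,0.018,0,1],
  [0,0,0.057,-0.029,0.02,0,1],
  [0,0,0,0,0,0,1],
])

```text
t: 1.98
position: [510.3, 146.9, 329.4]
tcp_rot: [[0.204, 0.979, 0.0], [0.979, -0.204, -0.002], [-0.002, 0.001, -1.0]]
force: [0.3, 0.0, -0.7]
width: 0.999
finger_force: 0.0
```

Run:
```python
from h import *
st(); np.set_printoptions(suppress=True)
p=optics.camera_params('wrist'); np.save('w1.npy',p,allow_pickle=True); im=grab('wrist','w1.png'); st()
c=[proj('wrist',[[508+o*-0.2+y*.2-0,203+y*.98,158]])[0].round() for y in(-94,0,94) for o in (0,)]; print(c)
```

```text
{'t': 1.975, 'position': [510.281, 146.878, 329.397], 'force': [0.273, 0.011, -0.668], 'torque': [0.103, -0.034, -0.013], 'width': 0.999, 'finger_force': 0.0, 'joint_pos': [-0.695, 0.359, 0.515, 1.663, -0.187, 1.169, -0.34]}
[[0.204, 0.979, 0.0], [0.979, -0.204, -0.002], [-0.002, 0.001, -1.0]]
{'t': 2.025, 'position': [509.501, 149.247, 329.21], 'force': [0.714, 0.885, -0.608], 'torque': [0.027, 0.005, 0.02], 'width': 1.001, 'finger_force': 0.0, 'joint_pos': [-0.696, 0.359, 0.512, 1.663, -0.188, 1.169, -0.34]}
[[0.201, 0.98, -0.001], [0.98, -0.201, -0.0], [-0.0, -0.001, -1.0]]
[array([309., 211.]), array([308., 123.]), array([307.,  19.])]
```

View pics/w1.png

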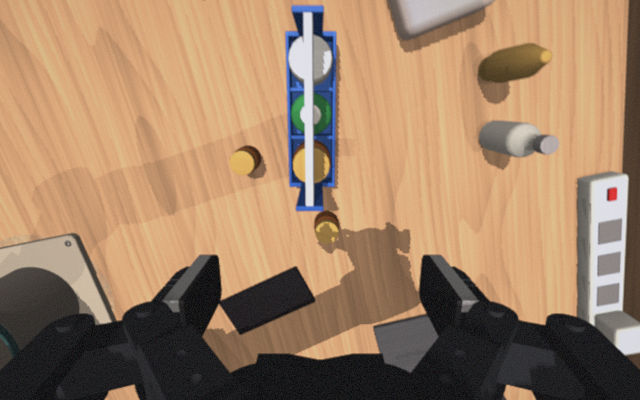

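Run:
```python
from h import *
im=cv2.imread('pics/w1.png').astype(int)
pts=[]
for r in list(range(16,38,3))+list(range(130,205,3)):
    row=im[r,285:335]; w=(row.min(1)>200); c=np.where(w)[0]
    if len(c) and len(c)<14: pts.append((r,285+c.mean(),len(c)))
pts=np.array(pts); k=np.polyfit(pts[:,0],pts[:,1],1); print(k,np.polyval(k,[12,206]),pts[::4].tolist())
m=[ (r,im[r,306:313].min(1).mean().round()) for r in list(range(6,16))+list(range(198,214))]; print(m)
L=onz('wrist',(np.polyval(k,207.5),207.5),158);H=onz('wrist',(np.polyval(k,11.5),11.5),158)
print(L,H,np.linalg.norm(H-L),(L+H)/2,np.degrees(np.arctan2(*(H-L)[1::-1])))
# side edges of tray bottoms? jar lid
print('jar',onz('wrist',(311,163),77),'bottle',onz('wrist',(310,115),90),'can',onz('wrist',(310,59),85))
```

```text
[9.89331622e-03 3.07055920e+02] [307.17463963 309.09394298] [[16.0, 307.0, 7.0], [28.0, 307.5, 8.0], [130.0, 308.0, 7.0], [142.0, 308.5, 6.0], [154.0, 308.5, 8.0], [166.0, 309.0, 7.0], [178.0, 309.0, 7.0], [190.0, 309.0, 7.0], [202.0, 309.0, 7.0]]
[(6, np.float64(106.0)), (7, np.float64(82.0)), (8, np.float64(81.0)), (9, np.float64(81.0)), (10, np.float64(78.0)), (11, np.float64(101.0)), (12, np.float64(154.0)), (13, np.float64(198.0)), (14, np.float64(205.0)), (15, np.float64(206.0)), (198, np.float64(225.0)), (199, np.float64(224.0)), (200, np.float64(224.0)), (201, np.float64(224.0)), (202, np.float64(224.0)), (203, np.float64(225.0)), (204, np.float64(225.0)), (205, np.float64(206.0)), (206, np.float64(135.0)), (207, np.float64(77.0)), (208, np.float64(63.0)), (209, np.float64(62.0)), (210, np.float64(109.0)), (211, np.float64(141.0)), (212, np.float64(127.0)), (213, np.float64(129.0))]
[490.11306836 115.27226704 158.        ] [528.03536153 301.4516786  158.        ] 190.00229894846586 [509.07421495 208.36197282 158.        ] 78.48709737948953
jar [497.30745417 149.50598006  77.        ] bottle [508.94073314 208.54902022  90.        ] can [521.90081126 270.14627781  85.        ]
```

Run:
```python
from h import *
st()
plan([503.5,181,180],-11.5,5,1)
```

```text
{'t': 2.025, 'position': [509.501, 149.247, 329.21], 'force': [0.714, 0.885, -0.608], 'torque': [0.027, 0.005, 0.02], 'width': 1.001, 'finger_force': 0.0, 'joint_pos': [-0.696, 0.359, 0.512, 1.663, -0.188, 1.169, -0.34]}
[[0.201, 0.98, -0.001], [0.98, -0.201, -0.0], [-0.0, -0.001, -1.0]]
[-0.0, 0.0, -0.0, 0.006, -0.0024, 0.0298, 1]
[-0.0, 0.0, -0.0, 0.006, -0.0024, 0.0298, 1]
[-0.0, 0.0, -0.0, 0.006, -0.0024, 0.0298, 1]
[-0.0, 0.0, -0.0, 0.006, -0.0024, 0.0298, 1]
[-0.0, 0.0, -0.0, 0.006, -0.0024, 0.0298, 1]
```

Call:
apply_moves([
  [0,0,0,0.012,-0.005,0.025,1],
  [0,0,0,0.012,-0.005,0.025,1],
  [0,0,0,0.006,-0.002,0.035,1],
  [0,0,0,0,0,0.035,1],
  [0,0,0,0,0,0.029,1],
])

```text
t: 2.65
position: [502.3, 184.0, 178.9]
tcp_rot: [[0.195, 0.981, -0.002], [0.981, -0.195, 0.001], [0.0, -0.002, -1.0]]
force: [0.5, 0.6, 0.1]
width: 1.003
finger_force: 0.0
```

Run:
```python
from h import *
st()
plan([503.5,181,131],-11.5,4,1)
im=grab('wrist','w2.png')
print(proj('wrist',[[503.5,181,158],[490.1,115.3,158]]))
for r in (60,80,100,250,270,290):
    w=np.where(im[r,200:440].min(1)>200)[0]; print(r,200+w.min() if len(w) else 0,200+w.max() if len(w) else 0)
```

```text
{'t': 2.65, 'position': [502.254, 184.041, 178.886], 'force': [0.531, 0.594, 0.149], 'torque': [-0.031, 0.02, 0.011], 'width': 1.003, 'finger_force': 0.0, 'joint_pos': [-0.694, 0.521, 0.435, 1.867, -0.294, 0.818, -0.304]}
[[0.195, 0.981, -0.002], [0.981, -0.195, 0.001], [0.0, -0.002, -1.0]]
[-0.0, -0.0, 0.001, -0.0007, 0.0005, 0.012, 1]
[-0.0, -0.0, 0.001, -0.0007, 0.0005, 0.012, 1]
[-0.0, -0.0, 0.001, -0.0007, 0.0005, 0.012, 1]
[-0.0, -0.0, 0.001, -0.0007, 0.0005, 0.012, 1]
[[327.24326873 225.22160869]
 [326.12165615 319.60473866]]
60 302 336
80 295 358
100 302 352
250 321 332
270 0 0
290 0 0
```

View pics/w2.png

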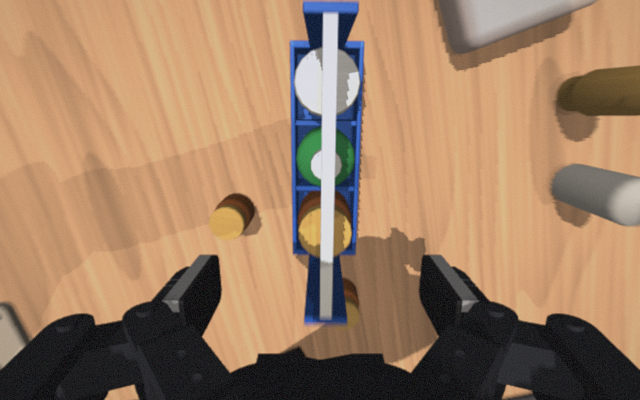

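Call:
apply_moves([
  [0,0,0,-0.002,0.002,0.016,1],
  [0,0,0,0,0.001,0.016,1],
  [0,0,0,0,0,0.016,1],
  [0,0,0,0,0,0,0.3],
  [0,0,0,0,0,0,-0.4],
])

```text
t: 3.32
position: [506.6, 179.6, 132.8]
tcp_rot: [[0.199, 0.98, 0.001], [0.98, -0.199, 0.0], [0.0, 0.001, -1.0]]
force: [-0.2, 0.2, 1.0]
width: 0.607
finger_force: 0.0
```

Call:
apply_moves([
  [0,0,0,0,0,0,-1],
  [0,0,0,0,0,0,-1],
  [0,0,0,0,0,0,-1],
  [0,0,0,0,0,0,-1],
  [0,0,0,0,0,0,-1],
])

```text
t: 3.95
position: [506.2, 179.6, 132.5]
tcp_rot: [[0.199, 0.98, 0.0], [0.98, -0.199, 0.0], [0.0, -0.0, -1.0]]
force: [-0.3, 0.7, 1.0]
width: -0.002
finger_force: 0.0
```

Run:
```python
from h import *
st(); a=grab('wrist','w3.png')[100:400,120:520]; b=grab('scene','s3.png')[150:250,330:430]; c=grab('side','d3.png')[120:250,210:330]
r=lambda x:cv2.resize(x,(400,300),interpolation=cv2.INTER_CUBIC)
z=np.zeros((300,400,3),np.uint8)
cv2.imwrite('pics/c3.png',np.vstack([np.hstack([r(a),z]),np.hstack([r(b),r(c)])])[:,:,::-1])
```

```text
{'t': 3.95, 'position': [506.205, 179.566, 132.523], 'force': [-0.29, 0.726, 1.02], 'torque': [0.001, -0.001, 0.046], 'width': -0.002, 'finger_force': 0.0, 'joint_pos': [-0.657, 0.586, 0.4, 1.909, -0.336, 0.712, -0.26]}
[[0.199, 0.98, 0.0], [0.98, -0.199, 0.0], [0.0, -0.0, -1.0]]
```

View pics/c3.png

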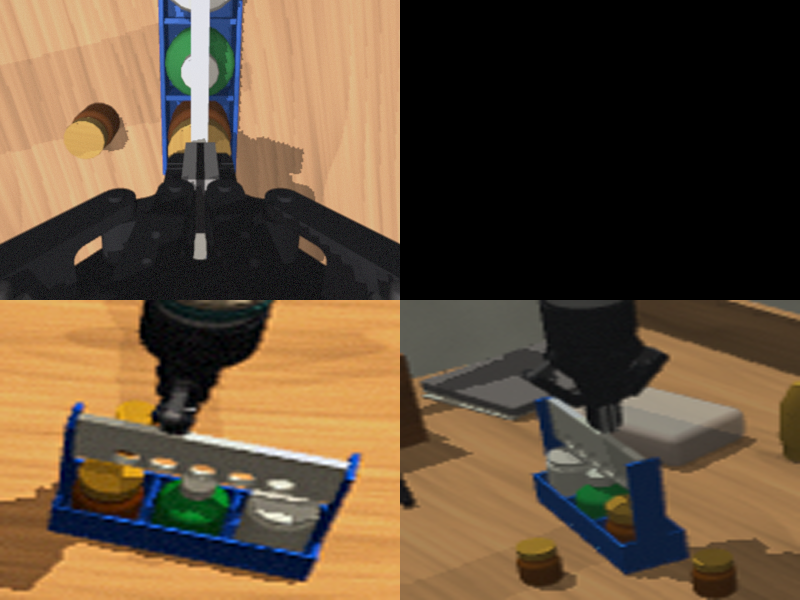

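Run:
```python
from h import *
print('tri tip',tri([('scene',(373.75,193.3)),('side',(271.5,176.3))]))
for z in (132,145,158): print(z,proj('scene',[506,180,z]),proj('side',[506,180,z]),proj('wrist',[506,180,z]))
a=cv2.imread('pics/s3.png');b=cv2.imread('pics/d3.png');w=cv2.imread('pics/w3.png')
r=lambda im,x,y,ww,h:cv2.resize(im[y:y+h,x:x+ww],(400,300),interpolation=cv2.INTER_NEAREST)
cv2.imwrite('pics/c4.png',np.vstack([np.hstack([r(a,354,175,40,30),r(b,251,160,40,30)]),np.hstack([r(w,260,200,120,90),r(w,260,290,120,90)])]))
```

```text
tri tip [509.36257578 182.44097372 163.1577291 ]
132 [[371.47837818 198.88011908]] [[271.89917665 186.18816174]] [[320.14285156 232.69932278]]
145 [[371.99900173 196.19450026]] [[271.49682615 182.36473459]] [[320.16186818 241.75224888]]
158 [[372.53007624 193.45497048]] [[271.08936258 178.49271932]] [[320.18379326 252.1897601 ]]
```

View pics/c4.png

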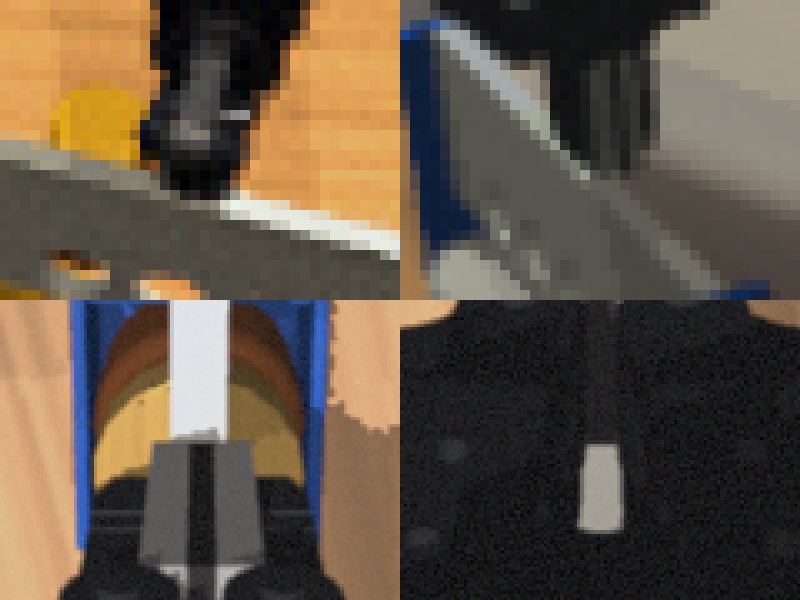

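Call:
apply_moves([
  [0,0,0,0,0,0,0.5],
  [0,0,0,0,0,0,0.5],
  [0,0,0,0,0,0,0.5],
  [0,0,0,0,0,0.012,0.5],
  [0,0,0,0,0,0.012,0.5],
])

```text
t: 4.72
position: [505.9, 179.6, 107.5]
tcp_rot: [[0.198, 0.98, -0.001], [0.98, -0.198, -0.0], [-0.0, -0.001, -1.0]]
force: [-0.1, -0.1, 0.0]
width: 0.75
finger_force: 0.0
```

Call:
apply_moves([
  [0,0,0,0,0,0,-1],
  [0,0,0,0,0,0,-1],
  [0,0,0,0,0,0,-1],
  [0,0,0,0,0,0,-1],
  [0,0,0,0,0,0,-1],
])

```text
t: 5.35
position: [505.9, 179.7, 108.8]
tcp_rot: [[0.199, 0.98, -0.0], [0.98, -0.199, 0.0], [0.0, -0.0, -1.0]]
force: [-1.8, 0.1, 4.5]
width: 0.078
finger_force: 59.6
```

Run:
```python
from h import *
st()
a=grab('scene','s5.png');b=grab('side','d5.png');w=grab('wrist','w5.png')
r=lambda im,x,y,ww,h:cv2.resize(im[y:y+h,x:x+ww,::-1],(400,300),interpolation=cv2.INTER_NEAREST)
cv2.imwrite('pics/c5.png',np.vstack([np.hstack([r(a,354,175,40,30),r(b,251,160,40,30)]),np.hstack([r(w,260,200,120,90),r(w,120,100,400,300)])]))
```

```text
{'t': 5.35, 'position': [505.926, 179.657, 108.833], 'force': [-1.79, 0.078, 4.496], 'torque': [0.029, 0.462, -0.052], 'width': 0.078, 'finger_force': 59.623, 'joint_pos': [-0.641, 0.62, 0.378, 1.928, -0.358, 0.659, -0.241]}
[[0.199, 0.98, -0.0], [0.98, -0.199, 0.0], [0.0, -0.0, -1.0]]
```

View pics/c5.png

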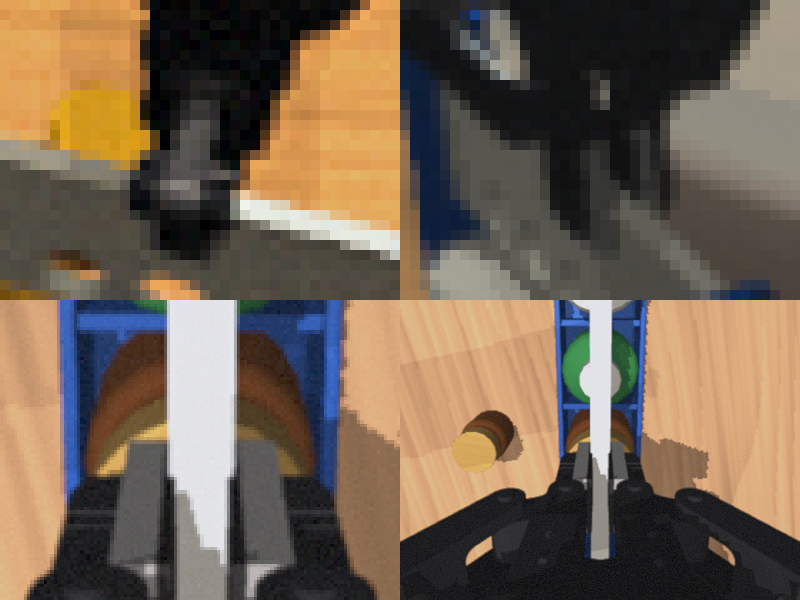

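Call:
apply_moves([
  [0,0,0,0,0,-0.005,-1],
  [0,0,0,0,0,-0.01,-1],
  [0,0,0,0,0,-0.02,-1],
  [0,0,0,0,0,-0.02,-1],
  [0,0,0,0,0,-0.01,-1],
])

```text
t: 6.12
position: [506.8, 179.6, 174.6]
tcp_rot: [[0.199, 0.98, 0.002], [0.98, -0.199, 0.0], [0.001, 0.001, -1.0]]
force: [-0.4, -0.6, -6.4]
width: 0.071
finger_force: 58.7
```

Run:
```python
from h import *
st()
im=grab('wrist','w6.png').astype(int)
# plate strip
for r in (20,60,100,150,200): 
    w=np.where(im[r,290:350].min(1)>185)[0]; print(r,290+w.min() if len(w) else 0,290+w.max() if len(w) else 0)
```

```text
{'t': 6.125, 'position': [506.782, 179.612, 174.586], 'force': [-0.392, -0.633, -6.43], 'torque': [-0.045, 0.009, 0.012], 'width': 0.071, 'finger_force': 58.682, 'joint_pos': [-0.684, 0.53, 0.435, 1.868, -0.299, 0.807, -0.292]}
[[0.199, 0.98, 0.002], [0.98, -0.199, 0.0], [0.001, 0.001, -1.0]]
20 309 331
60 290 331
100 292 331
150 310 330
200 310 329
```

Call:
apply_moves([
  [0,0,0,0,0,-0.015,-1],
  [0,0,0,0,0,-0.025,-1],
  [0,0,0,-0.01,0,-0.03,-1],
  [0,0,-0.02,-0.02,0,-0.025,-1],
  [0,0,-0.03,-0.03,0,-0.01,-1],
])

```text
t: 6.8
position: [495.4, 120.9, 280.0]
tcp_rot: [[0.147, 0.989, 0.002], [0.989, -0.147, 0.001], [0.001, 0.002, -1.0]]
force: [0.5, -0.6, -5.4]
width: 0.071
finger_force: 58.8
```

Call:
apply_moves([
  [0,0,-0.04,-0.035,0,0,-1],
  [0,0,-0.04,-0.035,0,0,-1],
  [0,0,-0.04,-0.035,0,0,-1],
  [0,0,-0.04,-0.035,0,0,-1],
  [0,0,-0.03,-0.035,0,0,-1],
])

```text
t: 7.42
position: [481.9, -54.8, 278.6]
tcp_rot: [[-0.041, 0.999, -0.001], [0.999, 0.041, 0.0], [0.0, -0.001, -1.0]]
force: [0.5, -1.1, -5.9]
width: 0.075
finger_force: 58.8
```

Run:
```python
from h import *
st(); plan([500,-250,270],2,7,-1)
```

```text
{'t': 7.425, 'position': [481.943, -54.803, 278.622], 'force': [0.518, -1.069, -5.885], 'torque': [0.038, -0.087, 0.007], 'width': 0.075, 'finger_force': 58.807, 'joint_pos': [-0.312, 0.326, 0.496, 1.859, -0.182, 1.002, 0.301]}
[[-0.041, 0.999, -0.001], [0.999, 0.041, 0.0], [0.0, -0.001, -1.0]]
[-0.0, -0.0, 0.001, -0.028, 0.0014, 0.0012, -1]
[-0.0, -0.0, 0.001, -0.028, 0.0015, 0.0012, -1]
[-0.0, -0.0, 0.001, -0.028, 0.0015, 0.0012, -1]
[-0.0, -0.0, 0.001, -0.028, 0.0015, 0.0012, -1]
[-0.0, -0.0, 0.001, -0.028, 0.0015, 0.0012, -1]
[-0.0, -0.0, 0.001, -0.028, 0.0016, 0.0012, -1]
[-0.0, -0.0, 0.001, -0.028, 0.0016, 0.0012, -1]
```

Call:
apply_moves([
  [0,0,0,-0.033,0.002,0,-1],
  [0,0,0,-0.033,0.002,0,-1],
  [0,0,0,-0.033,0.002,0,-1],
  [0,0,0,-0.033,0.002,0,-1],
  [0,0,0,-0.033,0.002,0,-1],
])

```text
t: 8.05
position: [498.8, -219.0, 278.4]
tcp_rot: [[-0.04, 0.999, -0.001], [0.999, 0.04, 0.0], [0.001, -0.001, -1.0]]
force: [0.2, -0.3, -6.5]
width: 0.073
finger_force: 58.8
```

Call:
apply_moves([
  [0,0,0,-0.02,0.001,0,-1],
  [0,0,0,-0.005,0,0,-1],
  [0,0,0,0,0,0,-1],
  [0,0,0,0,0,0,-1],
])

```text
t: 8.55
position: [501.3, -241.4, 278.3]
tcp_rot: [[-0.042, 0.999, -0.0], [0.999, 0.042, 0.001], [0.001, -0.0, -1.0]]
force: [0.9, 0.5, -5.2]
width: 0.071
finger_force: 58.8
```

```bash
cat >> h.py <<'E'
def wsave(n):
    p=optics.camera_params('wrist'); s=telemetry.get_state(); grab('wrist',n+'.png')
    import pickle; pickle.dump((p,s),open(n+'.pkl','wb'))
E
python3 - <<'E'
from h import *
st(); wsave('v1')
print(proj('wrist',[[581,-240,190],[608,-239,190],[690,-235,190]]))
E
```

```text
{'t': 8.55, 'position': [501.322, -241.444, 278.339], 'force': [0.939, 0.523, -5.159], 'torque': [0.064, 0.005, -0.063], 'width': 0.071, 'finger_force': 58.809, 'joint_pos': [0.059, 0.448, 0.512, 1.682, -0.245, 1.077, 0.688]}
[[-0.042, 0.999, -0.0], [0.999, 0.042, 0.001], [0.001, -0.0, -1.0]]
[[418.00870828 196.09595498]
 [451.10012872 196.27343333]
 [551.82023533 195.67362887]]
```

Call:
apply_moves([
  [0,0,0,-0.02,0,0,-1],
  [0,0,0,-0.03,0,0,-1],
  [0,0,0,-0.02,0,0,-1],
  [0,0,0,0,0,0,-1],
  [0,0,0,0,0,0,-1],
])

```text
t: 9.22
position: [504.2, -311.2, 278.2]
tcp_rot: [[-0.041, 0.999, -0.0], [0.999, 0.041, 0.002], [0.002, -0.0, -1.0]]
force: [-0.2, -0.1, -5.8]
width: 0.073
finger_force: 58.8
```

Run:
```python
from h import *
st(); wsave('v2')
print(proj('wrist',[[581,-240,190],[608,-239,190],[690,-235,190]]))
a=cv2.imread('pics/v1.png');b=cv2.imread('pics/v2.png')
r=lambda im,x,y,w,h:cv2.resize(im[y:y+h,x:x+w],(800,300),interpolation=cv2.INTER_CUBIC)
cv2.imwrite('pics/c6.png',np.vstack([r(a,380,170,200,75),r(b,380,60,200,75)]))
```

```text
{'t': 9.225, 'position': [504.232, -311.241, 278.162], 'force': [-0.246, -0.124, -5.788], 'torque': [0.051, 0.031, 0.059], 'width': 0.073, 'finger_force': 58.8, 'joint_pos': [0.189, 0.508, 0.508, 1.584, -0.267, 1.121, 0.802]}
[[-0.041, 0.999, -0.0], [0.999, 0.041, 0.002], [0.002, -0.0, -1.0]]
[[425.3220377  107.66055187]
 [460.8951676  107.85857889]
 [569.18271133 107.14451963]]
```

View pics/c6.png

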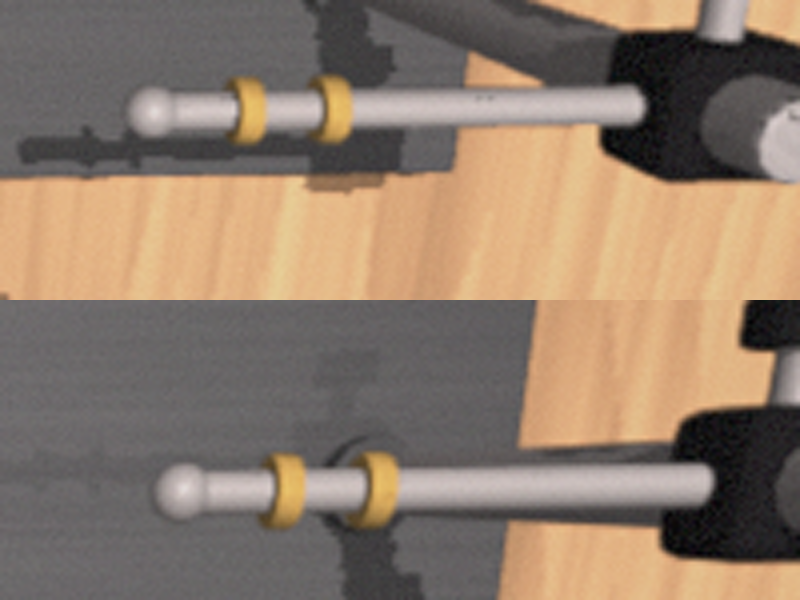

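```bash
cat > m.py <<'E'
from h import *; import pickle
def trip(obs):
    A=[]
    for n,u,v in obs:
        p=pickle.load(open(n+'.pkl','rb'))[0]; K=np.array([[p['fx'],0,p['cx']],[0,p['fy'],p['cy']],[0,0,1]]); P=K@np.c_[np.array(p['R']),np.array(p['t'])]; A+=[u*P[2]-P[0],v*P[2]-P[1]]
    A=np.array(A);A/=np.linalg.norm(A[:,:3],axis=1)[:,None]
    x,res,_,_=np.linalg.lstsq(A[:,:3],-A[:,3],rcond=None); return x,res
E
python3 - <<'E'
from m import *
f=lambda a,b:(('v1',380+a[0]/4,170+a[1]/4),('v2',380+b[0]/4,60+b[1]/4))
o=[f((152,111),(180,190)),f((247.5,110.5),(284.5,190.5)),f((332.5,109.5),(378,189)),f((640,103),(708,184))]
X=[]
for k in o:
    x,r=trip(k); X.append(x); print(x.round(1),r)
X=np.array(X); s=(X[1]+X[2])/2; print('seat',s,'collar sep',np.linalg.norm(X[2]-X[1]),'ball',np.linalg.norm(X[0]-s),'yaw',np.degrees(np.arctan2(*(X[3]-X[0])[1::-1])))
E
```

```text
[ 579.5 -240.1  194.3] [0.06994415]
[ 599.1 -239.3  193.6] [0.00140788]
[ 616.2 -238.3  194. ] [0.03953421]
[ 678.9 -234.8  192.1] [0.01274531]
seat [ 607.63581378 -238.82312062  193.7973052 ] collar sep 17.134274650463283 ball 28.16744115684835 yaw 3.030866981408256
```

Run:
```python
from h import *
im=cv2.imread('pics/w2.png').astype(int)
print([(r,int(im[r,323:331].min(1).mean())) for r in range(310,326)]); print([(r,int(im[r,326:334].min(1).mean())) for r in range(6,20)])
# pose of w2 camera: rebuild from state then (static mount)
p,K,R,t=cam('wrist'); s=telemetry.get_state(); T=np.array(s['tcp_rot']); C=T.T@(-R.T@t-np.array(s['position'])); M=R@T
def inv(uv,z,P,T2):
    d=T2@M.T@np.linalg.inv(K)@[*uv,1]; o=np.array(P)+T2@C; return o+d*(z-o[2])/d[2]
T2=np.array([[0.195,0.981,-0.002],[0.981,-0.195,0.001],[0,-0.002,-1]]); P=[502.254,184.041,178.886]
for rb in (318,):
    a=inv((326,rb),158,P,T2); b=inv((330,12),158,P,T2); print(a,b,np.linalg.norm(b-a),(a+b)/2)
# w6 held: plate strip direction/offset in tool frame
for nm,P,T2 in (('w6',[506.782,179.612,174.586],np.array([[.199,.98,.002],[.98,-.199,0],[.001,.001,-1]])),):
    im=cv2.imread('pics/%s.png'%nm).astype(int)
    for r in (20,100,150,200,225):
        g=im[r,295:345].min(1); w=np.where(g>185)[0]; w=w[w>12]; u=295+(w.min()+w.max())/2
        X=inv((u,r),P[2]+49,P,T2); print(r,u,len(w),(T2.T@(X-P)).round(1))
```

```text
[(310, 148), (311, 147), (312, 148), (313, 147), (314, 147), (315, 142), (316, 135), (317, 124), (318, 107), (319, 94), (320, 60), (321, 39), (322, 75), (323, 83), (324, 87), (325, 89)]
[(6, 76), (7, 74), (8, 75), (9, 72), (10, 70), (11, 99), (12, 140), (13, 174), (14, 202), (15, 215), (16, 216), (17, 217), (18, 217), (19, 216)]
[492.42513378 115.42409861 158.        ] [529.65547743 297.46201539 158.        ] 185.80608610477864 [511.0403056 206.443057  158.       ]
20 320.0 23 [ 97.4  -0.5 -49. ]
100 319.5 24 [ 71.3  -0.7 -49. ]
150 320.0 21 [ 53.2  -0.5 -49. ]
200 319.5 20 [ 33.6  -0.6 -49. ]
225 319.5 20 [ 23.2  -0.6 -49. ]
```

Run:
```python
from h import *
p,K,R,t=cam('wrist'); s=telemetry.get_state(); T=np.array(s['tcp_rot']); C=T.T@(-R.T@t-np.array(s['position'])); M=R@T
for n in ('w6','v1','v2'):
    im=cv2.imread('pics/%s.png'%n).astype(int)
    print(n,[(r,im[r,318:322].mean(0).astype(int).tolist()) for r in range(340,372,2)])
for dz in (-47,-49,-51):
  for rr in (356,357,358):
    d=M.T@np.linalg.inv(K)@[320,rr,1]; print(dz,rr,(C+d*(dz-C[2])/d[2]).round(1))
```

```text
w6 [(340, [131, 138, 142]), (342, [132, 140, 144]), (344, [134, 142, 145]), (346, [133, 140, 144]), (348, [130, 138, 143]), (350, [147, 157, 162]), (352, [151, 160, 164]), (354, [149, 159, 164]), (356, [152, 160, 165]), (358, [151, 161, 167]), (360, [36, 36, 37]), (362, [25, 22, 24]), (364, [26, 24, 23]), (366, [21, 21, 19]), (368, [24, 20, 22]), (370, [21, 18, 21])]
v1 [(340, [140, 148, 152]), (342, [141, 149, 154]), (344, [140, 147, 154]), (346, [139, 147, 151]), (348, [138, 146, 151]), (350, [139, 146, 150]), (352, [138, 147, 152]), (354, [141, 150, 155]), (356, [141, 149, 155]), (358, [143, 151, 154]), (360, [33, 33, 34]), (362, [26, 24, 24]), (364, [27, 28, 24]), (366, [26, 24, 23]), (368, [22, 21, 21]), (370, [26, 25, 25])]
v2 [(340, [140, 148, 153]), (342, [146, 155, 160]), (344, [149, 157, 162]), (346, [161, 170, 174]), (348, [160, 170, 174]), (350, [157, 167, 172]), (352, [159, 167, 173]), (354, [159, 169, 173]), (356, [159, 167, 173]), (358, [160, 168, 174]), (360, [36, 37, 39]), (362, [23, 21, 23]), (364, [23, 25, 23]), (366, [25, 24, 23]), (368, [21, 17, 20]), (370, [34, 31, 33])]
-47 356 [-41.6  -0.3 -47. ]
-47 357 [-42.2  -0.3 -47. ]
-47 358 [-42.7  -0.3 -47. ]
-49 356 [-39.9  -0.3 -49. ]
-49 357 [-40.4  -0.3 -49. ]
-49 358 [-41.   -0.3 -49. ]
-51 356 [-38.2  -0.3 -51. ]
-51 357 [-38.7  -0.3 -51. ]
-51 358 [-39.2  -0.3 -51. ]
```

Run:
```python
from h import *
st(); plan([545,-241.6,192],3.0,8,-1)
```

```text
{'t': 9.275, 'position': [504.342, -311.129, 278.208], 'force': [0.467, 0.821, -6.161], 'torque': [0.045, 0.039, -0.011], 'width': 0.073, 'finger_force': 58.807, 'joint_pos': [0.189, 0.508, 0.508, 1.584, -0.267, 1.121, 0.802]}
[[-0.042, 0.999, -0.0], [0.999, 0.042, 0.002], [0.002, -0.0, -1.0]]
[-0.0, -0.0, -0.001, 0.0085, 0.0054, 0.0108, -1]
[-0.0, -0.0, -0.001, 0.0084, 0.0055, 0.0108, -1]
[-0.0, -0.0, -0.001, 0.0084, 0.0055, 0.0108, -1]
[-0.0, -0.0, -0.001, 0.0084, 0.0055, 0.0108, -1]
[-0.0, -0.0, -0.001, 0.0084, 0.0055, 0.0108, -1]
[-0.0, -0.0, -0.001, 0.0084, 0.0055, 0.0108, -1]
[-0.0, -0.0, -0.001, 0.0084, 0.0055, 0.0108, -1]
[-0.0, -0.0, -0.001, 0.0084, 0.0055, 0.0108, -1]
```

Call:
apply_moves([
  [0,0,-0.003,0.0085,0.0055,0.011,-1],
  [0,0,-0.003,0.0085,0.0055,0.011,-1],
  [0,0,-0.003,0.0085,0.0055,0.011,-1],
  [0,0,0,0.0085,0.0055,0.011,-1],
  [0,0,0,0.0085,0.0055,0.011,-1],
])

```text
t: 9.9
position: [529.9, -268.5, 222.6]
tcp_rot: [[-0.049, 0.999, -0.0], [0.999, 0.049, 0.0], [0.0, -0.0, -1.0]]
force: [0.4, 0.5, -6.7]
width: 0.076
finger_force: 58.8
```

Call:
apply_moves([
  [0,0,0,0.0085,0.0055,0.011,-1],
  [0,0,0,0.0085,0.005,0.011,-1],
  [0,0,0,0.008,0.005,0.009,-1],
  [0,0,0,0,0,0,-1],
  [0,0,0,0,0,0,-1],
])

```text
t: 10.52
position: [543.8, -244.4, 192.9]
tcp_rot: [[-0.049, 0.999, 0.0], [0.999, 0.049, -0.001], [-0.001, 0.0, -1.0]]
force: [0.4, -0.6, -5.6]
width: 0.077
finger_force: 58.8
```

Run:
```python
from h import *
st(); a=grab('scene','s7.png'); b=grab('side','d7.png'); wsave('v3'); st()
x=np.array([[545,-241.6,192]]); u=np.array([-.05,.9987,0]); 
for y in (-66,0,28,56,84,122): print(y,proj('scene',x+u*y+[0,0,2])[0].round(1),proj('side',x+u*y+[0,0,2])[0].round(1))
r=lambda im,x,y,w,h,W,H:cv2.resize(im[y:y+h,x:x+w,::-1],(W,H),interpolation=cv2.INTER_CUBIC)
cv2.imwrite('pics/c7.png',np.vstack([r(a,180,165,80,30,800,300),np.hstack([r(b,370,180,80,60,400,300),r(cv2.cvtColor(cv2.imread('pics/v3.png'),4),300,190,100,75,400,300)])]))
```

```text
{'t': 10.525, 'position': [543.847, -244.397, 192.858], 'force': [0.389, -0.594, -5.625], 'torque': [-0.023, 0.01, 0.01], 'width': 0.077, 'finger_force': 58.774, 'joint_pos': [0.084, 0.594, 0.468, 1.689, -0.319, 0.934, 0.723]}
[[-0.049, 0.999, 0.0], [0.999, 0.049, -0.001], [-0.001, 0.0, -1.0]]
{'t': 10.675, 'position': [543.807, -244.451, 193.038], 'force': [0.466, -0.296, -6.3], 'torque': [0.022, -0.041, 0.037], 'width': 0.072, 'finger_force': 58.803, 'joint_pos': [0.084, 0.594, 0.468, 1.689, -0.319, 0.934, 0.723]}
[[-0.048, 0.999, 0.001], [0.999, 0.048, -0.001], [-0.001, 0.001, -1.0]]
-66 [190.2 184.4] [426.  239.4]
0 [214.9 185.3] [399.5 226.4]
28 [225.4 185.6] [389.  221.3]
56 [235.9 186. ] [378.8 216.3]
84 [246.4 186.4] [369.1 211.5]
122 [260.7 186.9] [356.5 205.3]
```

View pics/c7.png

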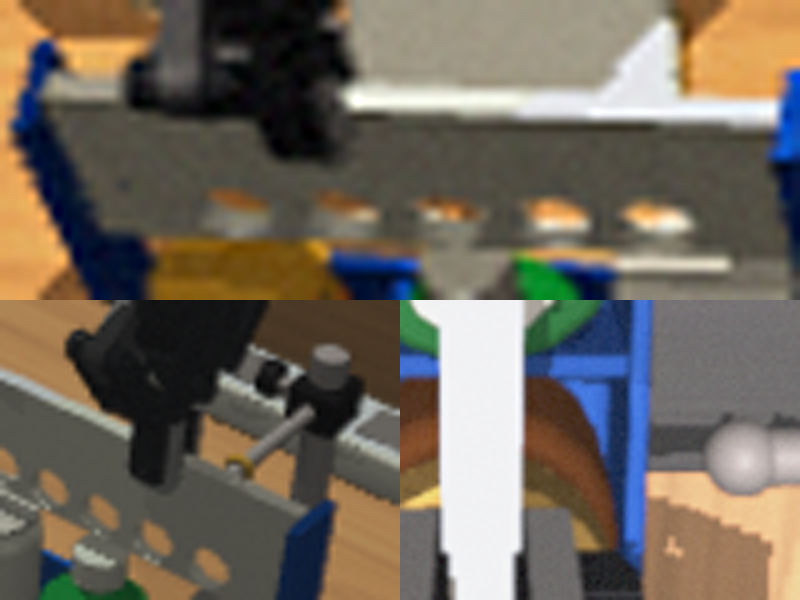

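Run:
```python
from h import *
S=np.array([607.6,-238.8,194.]);d=np.array([.9986,.0529,0])
for k,ob in ((-27.5,(213,197)),(-8.5,(211.5,202.75)),(8.5,(210.25,208.25))): print('bias scene',(np.array(ob)-proj('scene',S+d*k)[0]).round(2))
for k,ob in ((-27.5,(409.25,220.5)),(-8.5,(412.75,216.75)),(8.5,(418.75,213.75))): print('bias side',(np.array(ob)-proj('side',S+d*k)[0]).round(2))
T=np.array([543.8,-244.4,193.0]);u=np.array([-.049,.9988,0]);n=np.array([.9988,.049,0])
for h,ob in ((-28,(203.8,186.2)),(0,(214.5,186.2)),(28,(225.1,186.3)),(56,(235.8,186.4)),(84,(245.7,186.5))): print('hole scene',h,(np.array(ob)-proj('scene',T+u*h+n*3.7+[0,0,2.2])[0]).round(2))
# side holes -x face, crop scale 5 offset(370,180)
for h,ob in ((-28,(211,267)),(0,(155,237)),(28,(104,212)),(56,(53,187)),(84,(4,162))): print('hole side',h,(np.array([370+ob[0]/5,180+ob[1]/5])-proj('side',T+u*h-n*4.3+[0,0,2.2])[0]).round(2))
print('px/mm',(proj('scene',T+[0,10,0])-proj('scene',T))/10,(proj('scene',T+[0,0,10])-proj('scene',T))/10,(proj('side',T+[0,10,0])-proj('side',T))/10,(proj('side',T+[0,0,10])-proj('side',T))/10)
# ball in v3
import pickle; p=pickle.load(open('v3.pkl','rb'))[1]
print('v3 ball obs',300+345/4,190+157/4,'pred',proj('wrist',S-d*27.5))
```

```text
bias scene [0.89 0.94]
bias scene [0.83 0.69]
bias scene [0.9 0.7]
bias side [0.7  1.04]
bias side [-0.42  0.97]
bias side [1.55 1.18]
hole scene -28 [0.73 0.91]
hole scene 0 [0.92 0.53]
hole scene 28 [0.99 0.24]
hole scene 56 [ 1.16 -0.05]
hole scene 84 [ 0.52 -0.33]
hole side -28 [2.11 0.28]
hole side 0 [ 1.91 -0.28]
hole side 28 [ 2.27 -0.06]
hole side 56 [ 2.24 -0.04]
hole side 84 [ 2.22 -0.21]
px/mm [[0.37046786 0.0284224 ]] [[-0.08438034 -0.22819838]] [[-0.36802628 -0.19775514]] [[ 0.04164327 -0.36421467]]
v3 ball obs 386.25 229.25 pred [[386.2353217 230.468919 ]]
```

Call:
apply_moves([
  [0,0,0,0.0012,0.006,0.001,-1],
  [0,0,0,0.0012,0.006,0.001,-1],
  [0,0,0,0,0.006,0,-1],
  [0,0,0,0,0.003,0,-1],
  [0,0,0,0,0,0,-1],
])

```text
t: 11.3
position: [564.9, -240.1, 190.4]
tcp_rot: [[-0.049, 0.999, -0.0], [0.999, 0.049, -0.0], [-0.0, -0.0, -1.0]]
force: [-0.5, 0.6, -5.4]
width: 0.077
finger_force: 58.8
```

Run:
```python
from h import *
s=st(); wsave('v4'); st()
S=np.array([607.6,-238.8,194.]);d=np.array([.9986,.0529,0])
print(proj('wrist',[S-d*27.5,S-d*8.5]))
T=np.array(s['tcp_rot']);print('seat in tool',T.T@(S-np.array(s['position'])))
im=cv2.imread('pics/v4.png').astype(int)
for c in range(350,384,3):
    col=im[205:260,c]; # rod bright grey low-saturation
    m=np.where((col.min(1)>120)&(col.max(1)-col.min(1)<30))[0]; print(c,(205+m.min(),205+m.max(),len(m)) if len(m) else 0)
```

```text
{'t': 11.3, 'position': [564.89, -240.125, 190.358], 'force': [-0.486, 0.606, -5.417], 'torque': [-0.011, 0.003, -0.017], 'width': 0.077, 'finger_force': 58.806, 'joint_pos': [0.075, 0.623, 0.464, 1.641, -0.325, 0.956, 0.703]}
[[-0.049, 0.999, -0.0], [0.999, 0.049, -0.0], [-0.0, -0.0, -1.0]]
{'t': 11.35, 'position': [564.569, -240.197, 190.37], 'force': [0.41, 0.025, -5.936], 'torque': [-0.036, 0.004, -0.061], 'width': 0.075, 'finger_force': 58.815, 'joint_pos': [0.075, 0.623, 0.464, 1.641, -0.325, 0.956, 0.703]}
[[-0.049, 0.999, -0.0], [0.999, 0.049, -0.0], [-0.0, -0.0, -1.0]]
[[348.90603794 237.68588176]
 [383.37748422 237.58888082]]
seat in tool [-0.78059548 42.72246474 -3.64986345]
350 (np.int64(229), np.int64(245), 17)
353 (np.int64(231), np.int64(244), 14)
356 (np.int64(231), np.int64(243), 13)
359 (np.int64(231), np.int64(243), 13)
362 (np.int64(231), np.int64(243), 13)
365 (np.int64(231), np.int64(243), 13)
368 (np.int64(231), np.int64(243), 13)
371 (np.int64(231), np.int64(243), 13)
374 (np.int64(231), np.int64(243), 13)
377 (np.int64(233), np.int64(240), 8)
380 0
383 0
```

Call:
apply_moves([
  [0,0,0,-0.0005,0.003,0,-1],
  [0,0,0,0,0.003,0,-1],
  [0,0,0,0,0.003,0,-1],
])

```text
t: 11.72
position: [574.0, -240.2, 190.5]
tcp_rot: [[-0.049, 0.999, 0.0], [0.999, 0.049, 0.0], [0.0, 0.0, -1.0]]
force: [-0.5, 1.1, -5.0]
width: 0.076
finger_force: 58.8
```

Call:
apply_moves([
  [0,0,0,0,0.003,0,-1],
  [0,0,0,0,0.003,0,-1],
  [0,0,0,0,0.003,0,-1],
])

```text
t: 12.1
position: [582.9, -239.8, 190.4]
tcp_rot: [[-0.049, 0.999, -0.0], [0.999, 0.049, 0.0], [0.0, -0.0, -1.0]]
force: [0.5, -0.4, -5.5]
width: 0.074
finger_force: 58.8
```

Call:
apply_moves([
  [0,0,0,0,0.003,0,-1],
  [0,0,0,0,0.003,0,-1],
  [0,0,0,0,0,0,-1],
])

```text
t: 12.48
position: [589.0, -239.4, 190.4]
tcp_rot: [[-0.049, 0.999, 0.0], [0.999, 0.049, 0.0], [0.0, 0.0, -1.0]]
force: [-0.8, -1.2, -4.8]
width: 0.073
finger_force: 58.8
```

Call:
apply_moves([
  [0,0,0,0,0,0.001,-1],
  [0,0,0,0,0,0.001,-1],
  [0,0,0,0,0,0,-1],
])

```text
t: 12.85
position: [588.5, -239.5, 188.4]
tcp_rot: [[-0.049, 0.999, -0.0], [0.999, 0.049, 0.0], [0.0, -0.0, -1.0]]
force: [0.5, 0.2, -5.6]
width: 0.074
finger_force: 58.8
```

Run:
```python
from h import *
s=st(); wsave('v5')
S=np.array([607.6,-238.8,194.]);d=np.array([.9986,.0529,0])
print(proj('wrist',[S-d*27.5,S,S+d*8.5]))
im=cv2.imread('pics/v5.png').astype(int)
for c in list(range(285,305,3))+list(range(345,375,4)):
    col=im[205:262,c]; m=np.where((col.min(1)>115)&(col.max(1)-col.min(1)<30))[0]; print(c,(205+m.min(),205+m.max(),len(m)) if len(m) else 0)
```

```text
{'t': 12.85, 'position': [588.474, -239.452, 188.354], 'force': [0.456, 0.181, -5.61], 'torque': [0.007, -0.002, -0.035], 'width': 0.074, 'finger_force': 58.798, 'joint_pos': [0.073, 0.656, 0.46, 1.579, -0.332, 0.985, 0.684]}
[[-0.049, 0.999, -0.0], [0.999, 0.049, 0.0], [0.0, -0.0, -1.0]]
[[305.17338772 238.27938571]
 [355.60445778 238.12904247]
 [371.19552401 238.08256296]]
285 0
288 0
291 0
294 0
297 (np.int64(233), np.int64(242), 10)
300 (np.int64(230), np.int64(242), 13)
303 (np.int64(229), np.int64(242), 14)
345 (np.int64(231), np.int64(243), 13)
349 (np.int64(231), np.int64(243), 13)
353 (np.int64(231), np.int64(243), 13)
357 (np.int64(231), np.int64(243), 13)
361 (np.int64(231), np.int64(243), 13)
365 (np.int64(211), np.int64(243), 17)
369 (np.int64(211), np.int64(212), 2)
373 (np.int64(207), np.int64(212), 2)
```

Call:
apply_moves([
  [0,0,0,0,0,0.0005,-1],
  [0,0,0,0,0,0,-1],
])

```text
t: 13.15
position: [588.6, -239.5, 187.9]
tcp_rot: [[-0.049, 0.999, -0.0], [0.999, 0.049, 0.0], [0.0, -0.0, -1.0]]
force: [0.1, 0.5, -6.2]
width: 0.074
finger_force: 58.8
```

Call:
apply_moves([
  [0,0,0,0,0,0.0005,-1],
  [0,0,0,0,0,0,-1],
])

```text
t: 13.4
position: [588.6, -239.5, 187.4]
tcp_rot: [[-0.049, 0.999, -0.0], [0.999, 0.049, 0.0], [0.0, -0.0, -1.0]]
force: [-0.2, 0.8, -6.3]
width: 0.075
finger_force: 58.8
```

Call:
apply_moves([
  [0,0,0,0,0,0.0005,-1],
  [0,0,0,0,0,0,-1],
])

```text
t: 13.65
position: [588.6, -239.5, 186.9]
tcp_rot: [[-0.049, 0.999, -0.0], [0.999, 0.049, 0.0], [0.0, -0.0, -1.0]]
force: [-0.8, -0.4, -5.9]
width: 0.074
finger_force: 58.8
```

Call:
apply_moves([
  [0,0,0,0,0,0.0005,-1],
  [0,0,0,0,0,0,-1],
])

```text
t: 13.9
position: [588.6, -239.5, 186.4]
tcp_rot: [[-0.049, 0.999, -0.0], [0.999, 0.049, 0.0], [0.0, -0.0, -1.0]]
force: [-0.2, 0.7, -5.8]
width: 0.076
finger_force: 58.8
```

Call:
apply_moves([
  [0,0,0,0,0,0.0005,-1],
  [0,0,0,0,0,0,-1],
])

```text
t: 14.15
position: [588.7, -239.5, 186.0]
tcp_rot: [[-0.049, 0.999, -0.0], [0.999, 0.049, 0.0], [0.0, -0.0, -1.0]]
force: [-0.2, -0.0, -6.0]
width: 0.073
finger_force: 58.8
```

Call:
apply_moves([
  [0,0,0,0,0,0.0005,-1],
  [0,0,0,0,0,0,-1],
])

```text
t: 14.4
position: [588.7, -239.4, 185.4]
tcp_rot: [[-0.049, 0.999, -0.0], [0.999, 0.049, 0.0], [0.0, -0.0, -1.0]]
force: [0.2, 0.6, -5.5]
width: 0.071
finger_force: 58.8
```

Call:
apply_moves([
  [0,0,0,0,0,0.0005,-1],
  [0,0,0,0,0,0,-1],
])

```text
t: 14.65
position: [588.7, -239.4, 184.9]
tcp_rot: [[-0.049, 0.999, -0.0], [0.999, 0.049, 0.0], [0.0, -0.0, -1.0]]
force: [-0.2, -0.0, -6.5]
width: 0.078
finger_force: 58.8
```

Call:
apply_moves([
  [0,0,0,0,0,0.0004,-1],
  [0,0,0,0,0,0,-1],
])

```text
t: 14.9
position: [588.7, -239.4, 184.5]
tcp_rot: [[-0.049, 0.999, -0.0], [0.999, 0.049, 0.0], [0.0, -0.0, -1.0]]
force: [0.5, -0.3, -5.6]
width: 0.075
finger_force: 58.8
```

Call:
apply_moves([
  [0,0,0,0,0,0.0004,-1],
  [0,0,0,0,0,0,-1],
])

```text
t: 15.15
position: [588.7, -239.5, 184.2]
tcp_rot: [[-0.049, 0.999, 0.0], [0.999, 0.049, 0.0], [0.0, 0.0, -1.0]]
force: [0.4, 0.5, -6.3]
width: 0.073
finger_force: 58.8
```

Call:
apply_moves([
  [0,0,0,0,0,0.0004,-1],
  [0,0,0,0,0,0,-1],
])

```text
t: 15.4
position: [588.7, -239.5, 184.0]
tcp_rot: [[-0.049, 0.999, 0.0], [0.999, 0.049, -0.0], [-0.0, 0.0, -1.0]]
force: [-0.2, 0.9, -4.4]
width: 0.074
finger_force: 59.0
```

Call:
apply_moves([
  [0,0,0,0,0,0.0004,-1],
  [0,0,0,0,0,0,-1],
])

```text
t: 15.65
position: [588.8, -239.6, 183.8]
tcp_rot: [[-0.049, 0.999, 0.0], [0.999, 0.049, -0.0], [-0.0, 0.0, -1.0]]
force: [-1.7, 0.6, -1.6]
width: 0.076
finger_force: 59.5
```

Call:
apply_moves([
  [0,0,0,0,0,0.0004,-1],
  [0,0,0,0,0,0,-1],
])

```text
t: 15.9
position: [588.8, -239.6, 183.6]
tcp_rot: [[-0.049, 0.999, 0.001], [0.999, 0.049, -0.0], [-0.0, 0.001, -1.0]]
force: [-1.7, 1.0, 3.0]
width: 0.075
finger_force: 60.0
```

Call:
apply_moves([
  [0,0,0,0,0,-0.002,-1],
  [0,0,0,0,0,-0.003,-1],
  [0,0,0,0,0,-0.002,-1],
  [0,0,0,0,0.002,0,-1],
  [0,0,0,0,0,0,-1],
])

```text
t: 16.52
position: [590.9, -239.2, 189.8]
tcp_rot: [[-0.049, 0.999, 0.0], [0.999, 0.049, 0.0], [0.0, 0.0, -1.0]]
force: [0.1, 0.5, -4.7]
width: 0.075
finger_force: 58.8
```

Call:
apply_moves([
  [0,0,0,0,0.0015,0,-1],
  [0,0,0,0,0.0015,0,-1],
  [0,0,0,0,0,0,-1],
])

```text
t: 16.9
position: [593.9, -239.2, 190.0]
tcp_rot: [[-0.049, 0.999, 0.0], [0.999, 0.049, 0.0], [0.0, 0.0, -1.0]]
force: [0.1, -0.5, -5.2]
width: 0.073
finger_force: 58.8
```

Call:
apply_moves([
  [0,0,0,0,0.0015,0,-1],
  [0,0,0,0,0.0015,0,-1],
  [0,0,0,0,0,0,-1],
])

```text
t: 17.27
position: [596.9, -239.0, 190.0]
tcp_rot: [[-0.049, 0.999, 0.0], [0.999, 0.049, 0.0], [0.0, 0.0, -1.0]]
force: [0.4, 0.1, -6.0]
width: 0.075
finger_force: 58.8
```

Call:
apply_moves([
  [0,0,0,0,0.0018,0,-1],
  [0,0,0,0,0.0018,0,-1],
  [0,0,0,0,0.0018,0,-1],
  [0,0,0,0,0,0,-1],
])

```text
t: 17.77
position: [602.3, -238.7, 189.9]
tcp_rot: [[-0.049, 0.999, 0.0], [0.999, 0.049, 0.0], [0.0, 0.0, -1.0]]
force: [0.1, 0.7, -5.8]
width: 0.079
finger_force: 58.8
```

Call:
apply_moves([
  [0,0,0,0,0.0018,0,-1],
  [0,0,0,0,0.0018,0,-1],
  [0,0,0,0,0.0018,0,-1],
  [0,0,0,0,0,0,-1],
  [0,0,0,0,0,0,-1],
])

```text
t: 18.4
position: [607.4, -238.5, 189.9]
tcp_rot: [[-0.049, 0.999, -0.0], [0.999, 0.049, 0.0], [0.0, -0.0, -1.0]]
force: [0.2, -0.7, -5.7]
width: 0.079
finger_force: 58.8
```

Run:
```python
from h import *
s=st(); wsave('v6')
S=np.array([607.6,-238.8,193.5]);d=np.array([.9986,.0529,0]);T=np.array(s['tcp_rot']);print('seat in tool',T.T@(S-np.array(s['position'])))
for k in (-11,-6,0,6,11): print(k,proj('wrist',[S+d*k+[0,0,0]])[0].round(1))
im=cv2.imread('pics/v6.png').astype(int)
for r in (222,226,230,234,238,241):
    print(r,''.join('Y' if p[2]-p[0]>55 and p[2]>110 and p[1]>p[0]+35 else ('W' if min(p)>170 else ('g' if min(p)>110 and max(p)-min(p)<30 else '.')) for p in im[r,280:362]))
```

```text
{'t': 18.4, 'position': [607.386, -238.546, 189.949], 'force': [0.192, -0.669, -5.728], 'torque': [-0.071, 0.026, 0.012], 'width': 0.079, 'finger_force': 58.831, 'joint_pos': [0.07, 0.68, 0.459, 1.526, -0.334, 1.015, 0.668]}
[[-0.049, 0.999, -0.0], [0.999, 0.049, 0.0], [0.0, -0.0, -1.0]]
seat in tool [-0.26445957  0.20080904 -3.55136629]
-11 [301.2 236.7]
-6 [310.2 236.7]
0 [321.1 236.6]
6 [332.  236.6]
11 [341.1 236.6]
222 ..............................WWWWWWWWWWWWWWWWWWWWg...............................
226 ....................YYYYYYYYY.WWWWWWWWWWWWWWWWWWWWg.YYYYYYYY......................
230 ggggggggggggggggggg.YYYYYYYYYgWWWWWWWWWWWWWWWWWWWWg.YYYYYYYY.ggggggggggggggggggggg
234 WWWgWWWWgWWgWWWgWgWgYYYYYYYYY.WWWWWWWWWWWWWWWWWWWWg.YYYYYYYY.gWWWWWWWWWWWWWWWWWWWW
238 WWWWWWWWWWWWWWWWWWWgYYYYYYYY..WWWWWWWWWWWWWWWWWWWWg.YYYYYYYY.ggWWWWWWWWWWWWWWWWWWW
241 ggggggggggggggggggg.YYYYYYYY..WWWWWWWWWWWWWWWWWWWWg......Y....gggggggggggggggggggg
```

Call:
apply_moves([
  [0,0,0,0,0,0.0015,-1],
  [0,0,0,0,0,0.0015,-1],
  [0,0,0,0,0,0.001,-1],
  [0,0,0,0,0,0,-1],
])

```text
t: 18.95
position: [607.4, -238.5, 185.8]
tcp_rot: [[-0.049, 0.999, -0.0], [0.999, 0.049, 0.0], [0.0, -0.0, -1.0]]
force: [0.0, -0.3, -5.8]
width: 0.073
finger_force: 58.8
```

Call:
apply_moves([
  [0,0,0,0,0,0.0005,-1],
  [0,0,0,0,0,0.0005,-1],
  [0,0,0,0,0,0,-1],
])

```text
t: 19.32
position: [607.4, -238.5, 185.0]
tcp_rot: [[-0.049, 0.999, -0.0], [0.999, 0.049, 0.0], [0.0, -0.0, -1.0]]
force: [-0.6, 0.5, -5.8]
width: 0.073
finger_force: 58.8
```

Call:
apply_moves([
  [0,0,0,0,0,0.0005,-1],
  [0,0,0,0,0,0,-1],
])

```text
t: 19.58
position: [607.4, -238.5, 184.4]
tcp_rot: [[-0.049, 0.999, -0.0], [0.999, 0.049, 0.0], [0.0, -0.0, -1.0]]
force: [-1.1, 0.5, -6.0]
width: 0.072
finger_force: 58.8
```

Call:
apply_moves([
  [0,0,0,0,0,0.0004,-1],
  [0,0,0,0,0,0,-1],
])

```text
t: 19.82
position: [607.5, -238.6, 184.2]
tcp_rot: [[-0.049, 0.999, 0.0], [0.999, 0.049, -0.0], [-0.0, 0.0, -1.0]]
force: [-0.4, -0.4, -5.5]
width: 0.077
finger_force: 58.9
```

Call:
apply_moves([
  [0,0,0,0,0,0.0004,-1],
  [0,0,0,0,0,0,-1],
])

```text
t: 20.08
position: [607.5, -238.6, 184.0]
tcp_rot: [[-0.049, 0.999, 0.0], [0.999, 0.049, -0.0], [-0.0, 0.0, -1.0]]
force: [-0.0, 0.9, -4.4]
width: 0.077
finger_force: 59.1
```

Call:
apply_moves([
  [0,0,0,0,0,0.0003,-1],
  [0,0,0,0,0,0,-1],
  [0,0,0,0,0,0,-1],
])

```text
t: 20.45
position: [607.6, -238.7, 183.8]
tcp_rot: [[-0.049, 0.999, 0.001], [0.999, 0.049, -0.0], [-0.0, 0.001, -1.0]]
force: [-1.1, 1.6, 0.2]
width: 0.072
finger_force: 59.6
```

Call:
apply_moves([
  [0,0,0,0,0,0,-1],
  [0,0,0,0,0,0,-1],
  [0,0,0,0,0,0,-1],
  [0,0,0,0,0,0,-1],
  [0,0,0,0,0,0,-1],
])

```text
t: 21.08
position: [607.6, -238.7, 183.7]
tcp_rot: [[-0.049, 0.999, 0.0], [0.999, 0.049, -0.0], [-0.0, 0.0, -1.0]]
force: [-0.9, 1.1, 3.5]
width: 0.073
finger_force: 60.0
```

Call:
apply_moves([
  [0,0,0,0,0,0,-0.8],
  [0,0,0,0,0,0,-0.7],
  [0,0,0,0,0,0,-0.6],
  [0,0,0,0,0,0,-0.4],
  [0,0,0,0,0,0,-0.4],
])

```text
t: 21.7
position: [607.5, -238.6, 183.3]
tcp_rot: [[-0.049, 0.999, -0.0], [0.999, 0.049, -0.0], [0.0, -0.0, -1.0]]
force: [-0.5, -0.5, -0.9]
width: 0.3
finger_force: 0.0
```

Run:
```python
from h import *
st(); wsave('v7'); im=cv2.imread('pics/v7.png').astype(int)
for r in (10,60,200,226,230,238):
    print(r,''.join('Y' if p[2]-p[0]>55 and p[2]>110 and p[1]>p[0]+35 else ('W' if min(p)>170 else ('g' if min(p)>110 and max(p)-min(p)<30 else '.')) for p in im[r,280:362]))
```

```text
{'t': 21.7, 'position': [607.479, -238.576, 183.347], 'force': [-0.522, -0.518, -0.874], 'torque': [-0.066, 0.002, -0.006], 'width': 0.3, 'finger_force': 0.0, 'joint_pos': [0.071, 0.687, 0.456, 1.533, -0.338, 1.001, 0.671]}
[[-0.049, 0.999, -0.0], [0.999, 0.049, -0.0], [0.0, -0.0, -1.0]]
10 ............................gWWWWWWWWWWWWWWWWWWWWWWWWg............................
60 WWWWWWWWWWWWWWWWWWWWWWWWWWWWWWWWWWWWWWWWWWWWWWWWWWWWWgggWWWWWWWWWWWWWWWWWWWWWWWWWW
200 ..............................WWWWWWWWWWWWWWWWWWWWW...............................
226 ..............................WWWWWWWWWWWWWWWWWWWWW...............................
230 ...................YYYYYYYYY..WWWWWWWWWWWWWWWWWWWWW.YYYYYYYY......................
238 gggggggg...........YYYYYYYYY.gWWWWWWWWWWWWWWWWWWWWg.YYYYYYYYY.WWWggggWWWWWgWgWWWWW
```

Call:
apply_moves([
  [0,0,0,0,0,-0.008,-0.4],
  [0,0,0,0,0,-0.015,-0.4],
  [0,0,0,0,0,-0.025,-0.4],
  [0,0,0,0,0,-0.03,-0.4],
  [0,0,0,0,0,-0.03,-0.4],
])

```text
t: 22.38
position: [607.6, -238.8, 293.7]
tcp_rot: [[-0.049, 0.999, 0.001], [0.999, 0.049, -0.001], [-0.001, 0.001, -1.0]]
force: [0.8, 0.1, -0.3]
width: 0.296
finger_force: 0.0
```

Call:
apply_moves([
  [0,0,0,-0.03,0,-0.02,-0.4],
  [0,0,0,-0.04,0,0,-0.4],
  [0,0,0,-0.03,0,0,-0.4],
  [0,0,0,0,0,0,-0.4],
  [0,0,0,0,0,0,-0.4],
])

```text
t: 23.0
position: [612.7, -337.6, 312.1]
tcp_rot: [[-0.049, 0.999, 0.001], [0.999, 0.049, 0.001], [0.001, 0.001, -1.0]]
force: [0.1, 0.8, -0.3]
width: 0.301
finger_force: 0.0
```

Run:
```python
from h import *
s=st()
ims=[]
for k in range(3): ims.append(grab('scene',f's9{k}.png').astype(int))
print('motion scene',[int((abs(ims[i]-ims[i+1]).max(2)[150:280,180:290]>40).sum()) for i in (0,1)])
a=ims[2]
# blue mask of caddy: tray bottom/ends ; and plate top edge (white) near stand
b=(a[:,:,2]>90)&(a[:,:,0]<70)&(a[:,:,1]<110); b[:,:150]=0;b[:,300:]=0
ys,xs=np.where(b); print('blue bbox',xs.min(),xs.max(),ys.min(),ys.max())
x0=607.6;u=np.array([-.052,.9986,0]);S=np.array([607.6,-238.8,187.5])
for h in (-66,122): print('plate top end level pred',(proj('scene',S+u*h+[0,0,47])[0]+[.87,.75]).round(1))
for h in (-72,128): print('tray bottom +x corner pred',(proj('scene',S+u*h+[32,0,-111])[0]+[.87,.75]).round(1))
for c in range(205,262,6):
    col=a[165:230,c]; m=np.where(col.min(1)>165)[0]; print(c,165+m if len(m)<12 else (165+m.min(),165+m.max()),end=' ')
    lb=np.where(b[:,c])[0]; print('blue max row',lb.max() if len(lb) else None)
wsave('v8')
print('wrist plate ends pred',proj('wrist',[S+u*h+[0,0,47] for h in (-66,122)]).round(1).tolist())
im=cv2.imread('pics/v8.png').astype(int)
```

```text
{'t': 23.0, 'position': [612.704, -337.632, 312.058], 'force': [0.087, 0.823, -0.341], 'torque': [0.0, 0.003, -0.012], 'width': 0.301, 'finger_force': 0.0, 'joint_pos': [0.224, 0.666, 0.49, 1.199, -0.304, 1.347, 0.74]}
[[-0.049, 0.999, 0.001], [0.999, 0.049, 0.001], [0.001, 0.001, -1.0]]
motion scene [11, 7]
blue bbox 177 265 192 238
plate top end level pred [180.6 195.5]
plate top end level pred [256.2 198.1]
tray bottom +x corner pred [191.9 237.9]
tray bottom +x corner pred [263.9 240.5]
205 [196 197 226 227] blue max row None
211 [196 197] blue max row 230
217 [196 197] blue max row 230
223 [196 197 198 215] blue max row 231
229 [176 177 196 197 198] blue max row 231
235 [169 170 171 172 173 174 175 176 196 197 198] blue max row 231
241 (np.int64(165), np.int64(218)) blue max row 231
247 [171 173 174 175 197 198 217 218 219 220 221] blue max row 231
253 [197 198 222] blue max row 231
259 [] blue max row 231
wrist plate ends pred [[320.2, 156.2], [320.1, -155.0]]
```

Call:
apply_moves([
  [0,0,0,0,0,0,-0.4],
  [0,0,0,0,0,0,-0.4],
  [0,0,0,0,0,0,-0.4],
  [0,0,0,0,0,0,-0.4],
  [0,0,0,0,0,0,-0.4],
])

```text
t: 23.82
position: [612.4, -338.5, 311.4]
tcp_rot: [[-0.049, 0.999, -0.0], [0.999, 0.049, 0.0], [0.0, -0.0, -1.0]]
force: [0.2, 0.7, -0.2]
width: 0.303
finger_force: 0.0
```

Call:
apply_moves([
  [0,0,0,0,0,0,-0.4],
  [0,0,0,0,0,0,-0.4],
  [0,0,0,0,0,0,-0.4],
  [0,0,0,0,0,0,-0.4],
  [0,0,0,0,0,0,-0.4],
])

```text
t: 24.45
position: [612.4, -338.5, 311.4]
tcp_rot: [[-0.049, 0.999, 0.0], [0.999, 0.049, -0.0], [-0.0, 0.0, -1.0]]
force: [0.1, -0.5, -0.2]
width: 0.298
finger_force: 0.0
```

Run:
```python
from h import *
g=[];
for k in range(12):
    a=optics.grab_frame('scene').astype(int)
    f=[]
    for c in (211,215,219,247,251,254):
        col=a[188:206,c].min(1).clip(100,200)-100.; f.append(188+(col*np.arange(18)).sum()/col.sum())
    g.append([np.mean(f[:3]),np.mean(f[3:])])
g=np.array(g); print(g.round(2).tolist())
S=np.array([607.6,-238.8,187.5]);u=np.array([-.052,.9986,0])
e=[proj('scene',S+u*h+[0,0,47])[0] for h in(0,100)]; print('level slope/35.7px',(e[1]-e[0])[1]/(e[1]-e[0])[0]*35.7)
st()
```

```text
[[196.79, 197.32], [196.78, 197.34], [196.77, 197.34], [196.78, 197.34], [196.74, 197.31], [196.79, 197.32], [196.75, 197.32], [196.77, 197.33], [196.77, 197.32], [196.78, 197.3], [196.78, 197.32], [196.76, 197.31]]
level slope/35.7px 1.2307583776503774
{'t': 25.05, 'position': [612.386, -338.447, 311.389], 'force': [0.471, -0.401, 0.514], 'torque': [-0.067, -0.037, 0.024], 'width': 0.303, 'finger_force': 0.0, 'joint_pos': [0.224, 0.667, 0.491, 1.199, -0.304, 1.346, 0.74]}
[[-0.049, 0.999, 0.0], [0.999, 0.049, -0.0], [-0.0, 0.0, -1.0]]
```

```bash
python3 -c "
from workcell import manip; print(manip.hand_in())"
```

```text
the job is handed in; nothing more can be done
None
```

The caddy is hung by the hole 28 mm toward the jar, in the groove between the brass collars, and handed in at about 25 s: motionless over 12 frames and within about 2° of level by camera; I did not separately check the containers or bystanders after release, and the hand-in returned no verdict.

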